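# Build a counter display on a delicatessen's display board

### The arm

A 6-joint arm with a two-finger parallel gripper is mounted at the origin on the work surface. World frame = base frame: x ahead of the robot, y to its left, z up, the work surface at z = 0. Lengths are in m, angles in rad, forces in N, time in s.
With the tool pointing down it reaches from about 0.375 to 0.975 m from the base axis. Payload 3.8 kg.
Tool frame: the origin (TCP) lies on the centre line of the jaws, within the pads' length; the fingertips stand 14 mm ahead of it and the grasp point (between the pads) lies 5 mm behind it; z points along the fingers, y is the line along which they close (so a half turn about z gives the same grasp; the last joint's range is limited). The gripper opens to 85 mm and grips with 20 to 120 N. Pads are 22 mm wide; open, the fingers measure 114 mm over their backs; the gripper's body (76 mm by 85 mm) begins 54 mm behind the grasp point. The pads swing forward as they close: fully open they stand 13 mm farther back than shut.
Start: joints at [1.076, 0.264, 1.604, -0, 1.274, -0.037], TCP at [0.298, 0.605, 0.207] pointing down, gripper open.
Joint ranges: [-2.63, 2.63], [-0.94, 2.18], [0.31, 2.57], [-1.31, 4.45], [0, 2.66], [-2.55, 2.55]. Speed limits (rad/s): [2.57, 2.57, 3.14, 3.14, 3.14, 3.14].

### API

Orientations are given as a rotation vector (axis times angle).
In Python, from workcell import bot, eyes, spot_in gives the robot as it stands.
- The arm moves only by the tool carry_out, never from a script. Its argument "series" is text: rows parted by semicolons, each of 4 numbers parted by spaces: the shift along the world's x, y, z in m, then the turn about the world's z in degrees. In form: tx ty tz roll; .... A call has 1 to 20 rows; each row shifts and turns the commanded pose from where the row before left it; what a row does not reach is not made up. A row lasts 1/8 s, in which the tool goes at most 62.5 mm and 10.7 degrees, less where a joint would pass 70% of its speed; a pose out of reach is approached as far as the arm can. A call is refused whole if a number of a shift passes 0.0625 or a number of a turn 10.7, either way. A call with a gripper value outside its range is refused whole. "jaw" is the gripper command: -1 is shut, 1 is fully open, values between are in proportion, set as the call begins (left out, the last holds). The fingers move at their own pace and stop on an object; "grip_force" is the grip in N (left out, the last holds). Time passes only in rows, so rows that do not move let the fingers close. It gives the time, the measured TCP pose, the force, the opening and the grip force at its end, in the units of the state.
- bot.read_state(): the state, without advancing time (a new reading comes with each control period).
- eyes.read_camera(name): name is "side" or "top" or "wrist"; returns (picture, depth): 420x560x3 uint8, blue, green, red; 420x560 float32, m along the optical axis (not along the pixel's ray), 0 where there is no reading.
- eyes.get_calibration(name): a dict with "K" (3x3 intrinsics, pixels), "distortion" ([k1, k2, p1, p2, k3] as OpenCV has them; the pictures are not rectified), "position" and "rotation" of the camera in the world; the wrist camera has in their place "T_tool_cam" (4x4, takes a point from camera to tool coordinates, whose origin is the TCP and whose axes are the flange's). Camera axes: x right, y down, z forward; pixel columns grow to the right and rows downward; lengths in m; the calibration is good to about 2 mm. A picture is of the moment at which its call begins: read the wrist's pose just before it. get_calibration takes no time and is no camera call.
- bot.finish_job(): hands the job in; it is judged then, once.
Trained networks look in the newest picture that a camera, given by its name, has taken for a name from the list of things; names that differ only in an ending like _2 or _b are one class to them, and where a whole thing is asked for, a point or a joint stands for the part that bears it (a point fixed in the world has none). Each returns a list of dicts, best first, with "score" (0 to 1); they miss things now and then, are a little off and sometimes report something else, mostly with a low value. They report only what shows in the picture. A call takes as long as a camera call. They do not tell look-alikes from the thing itself.
- spot_in(camera, target): "rect" ([centre column, centre row, width, height] in pixels, round what is visible of it).
The state is a dict: "time": time; "q": joint angles; "joint_vel": joint speeds; "joint_torque": joint torques, N m; "tool_pos": TCP position; "tcp_rot": TCP orientation; "wrist_force": force on the tool from outside, world axes, zero at the start; "torque": the same for the moment, N m; "width": opening from 0.0 (shut) to 1.0 (fully open); "grip_force": force on a finger pad.
Only numpy, scipy, OpenCV 4.12 (cv2) and the standard library are available. Lean on these libraries where they do the work, as an engineer would, in place of code of your own. Each camera call takes 0.05 s, during which the arm holds its last target. There are 200 camera calls.

### The job

Build the display on the low wooden board, each thing upright: the oil bottle centred on the inlay at the end nearer the bowl of lemons, the biscuit box on the inlay at the other end with its long side along the board, the big jar on the middle inlay between them, the small jar on the middle of the big jar's lid, and the flat tin lying centred and lengthways on top of the box. Leave the coffee mug standing where it is.

Things in the scene. Friction and masses are not known exactly. Their poses are not given: they have to be found in the camera images.
- oil_bottle: Dark green glass oil bottle with a paper label and a cork-coloured cap, loose, about 300 g, 140 mm tall. Body 50 mm in diameter up to height 92, then a neck 26 mm in diameter, then the cap, 34 mm in diameter, from height 112 to 140 mm (a good place to grip). Origin: centre of the underside; z up.
- biscuit_box: Closed brown cardboard biscuit box, upright with its flat top up, with paper panels, loose, about 200 g. 58 mm (own x) by 92 mm (own y) by 70 mm high; rigid. Origin: centre of the underside; z up.
- big_jar: The larger of the two loose amber glass jars: 60 mm in diameter, 90 mm tall, straight sides, flat dark lid 58 mm in diameter (its top 18 mm), paper label, about 350 g. Origin: centre of the underside; z up.
- small_jar: The smaller of the two loose amber glass jars: 46 mm in diameter, 55 mm tall, straight sides, flat dark lid (its top 13 mm), paper label, about 130 g. Origin: centre of the underside; z up.
- tin: Flat oblong metal fish tin with a pull ring on top, lying flat, loose, about 120 g. 54 mm (own x) by 88 mm (own y) by 24 mm high. Origin: centre of the underside; z up.
- riser: The display board: a low wooden slab fixed to the counter, 110 mm deep (own x, away from the robot) by 330 mm long (own y, to the robot's left), 20 mm high, turned by up to about 0.2 rad. Flush in its top are three round grey inlays 68 mm in diameter, in a row on its long centre line: in the middle and 105 mm to either side (own y = -0.105, 0, +0.105). Origin: centre of the underside, so the inlays lie at own z = 0.020.
- lemon_bowl: White ceramic bowl of lemons, 100 mm in diameter, 45 mm high to the rim and 90 mm to the top lemon, fixed to the counter beyond one end of the board, left or right (a desk bell is beyond the other end). It tells which end the bottle goes to. Origin: centre of the underside.
- mug: White coffee mug, loose, 72 mm in diameter, 80 mm tall, with a handle at its own +y, standing among the things. Not to be disturbed. Origin: centre of the underside.
Mind the look-alikes: they are no part of the job. What is shaped like the small_jar but red is not meant. Leave any pink look-alike of the big_jar alone.

How it is judged:
By the outcome, as a careful person would: the job done as asked, in the order asked, and still so for the second after the job is handed in, with the robot touching nothing.
It also fails if it takes over 128 s, if anything falls off the work surface, if the arm or the gripper's body presses on something with over 40 N, if the wrist force passes 120 N, or if a joint passes its speed limit or range.

## Working session

There is one attempt and no reset: what is moved stays moved. The work goes in short steps, Python scripts to look and compute and a tool call to move; the robot and the scene stay as the last step left them, time stands still between calls to the robot, and variables do not carry over. Pictures are saved under pics/ and viewed, at most 14 in all, crops included, and the job is handed in when it is done.

Besides the shell and the picture viewer there is one more tool, called as name(argument=value, ...) on one line, values as JSON. carry_out: Moves the arm, as the interface text tells. Its arguments: {"type":"object","properties":{"series":{"type":"string"},"jaw":{"type":"number"},"grip_force":{"type":"number"}},"required":["series"]}

```bash
ls; mkdir -p pics; cat > h.py <<'E'
import numpy as np, cv2, os
from workcell import bot, eyes, spot_in
def snap(n, name=None):
    s=bot.read_state(); im,d=eyes.read_camera(n)
    if name: cv2.imwrite(f'pics/{name}.png',im); np.savez(f'pics/{name}.npz',im=im,d=d,pos=s['tool_pos'],rot=s['tcp_rot'])
    return im,d,s
def pose(n,s=None):
    c=eyes.get_calibration(n)
    if n!='wrist': return np.array(c['K']),np.array(c['distortion']),np.array(c['rotation']),np.array(c['position'])
    T=np.eye(4);T[:3,:3]=cv2.Rodrigues(np.array(s['tcp_rot'],float))[0];T[:3,3]=s['tool_pos'];T=T@np.array(c['T_tool_cam'])
    return np.array(c['K']),np.array(c['distortion']),T[:3,:3],T[:3,3]
def cloud(n,d,s=None):
    K,D,R,p=pose(n,s)
    if R.shape!=(3,3): R=cv2.Rodrigues(R)[0]
    h,w=d.shape;u,v=np.meshgrid(np.arange(w),np.arange(h))
    q=cv2.undistortPoints(np.stack([u,v],-1).reshape(-1,1,2).astype(np.float64),K,D).reshape(h,w,2)
    P=np.concatenate([q,np.ones((h,w,1))],-1)*d[...,None]
    P=P@R.T+p; P[d<=0]=np.nan
    return P
E
python3 - <<'E'
from h import *
for n in ('top','side'):
    im,d,s=snap(n,n+'0')
    P=cloud(n,d,s)
    print(n,eyes.get_calibration(n)['position'],np.nanmin(P.reshape(-1,3),0),np.nanmax(P.reshape(-1,3),0))
    for t in ['oil_bottle','biscuit_box','big_jar','small_jar','tin','riser','lemon_bowl','mug']:
        for r in spot_in(n,t)[:4]:
            c,ro,w,h=r['rect'];
            print(t,round(r['score'],2),np.round(r['rect']),np.round(P[min(419,int(ro)),min(559,int(c))],3))
print(bot.read_state())
E
```

```text
pics
top [ 0.43330317 -0.02514869  1.45703856] [-0.4762137  -1.54378623 -0.7749158 ] [1.71146661 1.44605114 0.73995814]
oil_bottle 0.69 [235. 234.  21.  18.] [0.453 0.087 0.14 ]
oil_bottle 0.3 [370. 178.  31.  33.] [ 0.623 -0.31   0.084]
biscuit_box 0.76 [290. 229.  25.  33.] [ 0.467 -0.071  0.071]
big_jar 0.92 [420. 186.  24.  19.] [ 0.599 -0.457  0.092]
big_jar 0.81 [399. 217.  29.  18.] [ 0.506 -0.394  0.093]
small_jar 0.45 [348. 233.  16.  15.] [ 0.456 -0.244  0.06 ]
tin 0.75 [134. 217.  28.  26.] [0.503 0.416 0.022]
riser 0.73 [237. 235.  25.  19.] [0.448 0.084 0.137]
riser 0.6 [255. 178. 108.  44.] [0.629 0.039 0.026]
lemon_bowl 0.57 [371. 177.  29.  34.] [ 0.626 -0.31   0.083]
mug 0.75 [186. 234.  23.  35.] [0.454 0.253 0.   ]
side [ 0.48025882 -0.96669534  1.18328611] [-0.81580382 -0.65960158 -0.77895029] [2.14405638 1.95032523 0.63944834]
oil_bottle 0.77 [254. 171.  18.  40.] [0.453 0.075 0.1  ]
oil_bottle 0.25 [254. 279.  20.  27.] [ 0.452 -0.266  0.057]
biscuit_box 0.81 [258. 224.  42.  40.] [ 0.463 -0.101  0.072]
big_jar 0.77 [274. 335.  25.  36.] [ 0.501 -0.44   0.093]
b
[... 439 characters left out ...]
069]
{'time': 0.9, 'q': array([ 1.07609556e+00,  2.63871586e-01,  1.60400895e+00,  3.35723432e-05,
        1.27368941e+00, -3.68851310e-02]), 'joint_vel': array([ 2.00007474e-03,  8.74610012e-04,  1.83667623e-04,  2.35897865e-04,
       -1.30934005e-03,  3.84533126e-05]), 'joint_torque': array([ 1.05055336e-03, -5.15056908e+01, -3.67734361e+01,  2.46209368e-06,
        5.95038182e-04, -7.49809004e-06]), 'tool_pos': array([0.29832287, 0.60549346, 0.20749404]), 'tcp_rot': array([-7.12880613e-01, -3.05961574e+00, -4.76562107e-05]), 'wrist_force': array([-0.38915193, -0.21529593,  0.07165341]), 'torque': array([0.01828985, 0.00278874, 0.04502139]), 'grip_force': 0.0, 'width': 1.0032974350623554}
```

```bash
python3 - <<'E'
import cv2
a=cv2.imread('pics/top0.png')[130:290,100:450]; b=cv2.imread('pics/side0.png')[80:390,180:390]
cv2.imwrite('pics/a1.png',cv2.resize(a,None,fx=2.28,fy=2.28,interpolation=2)); cv2.imwrite('pics/a2.png',cv2.resize(b,None,fx=1.9,fy=1.9,interpolation=2))
E
```

```text
(no output)
```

View pics/a1.png

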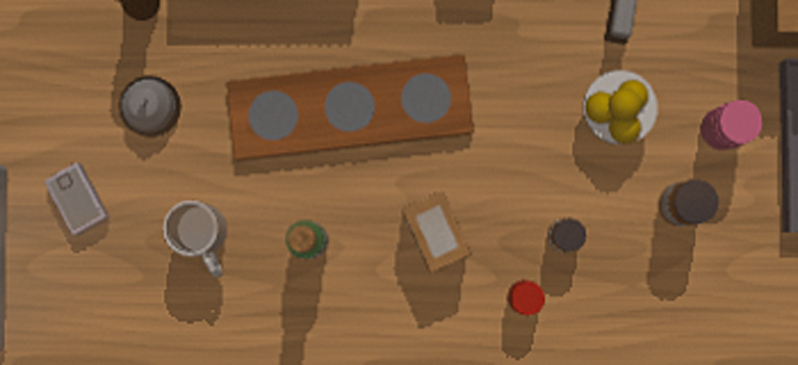

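View pics/a2.png

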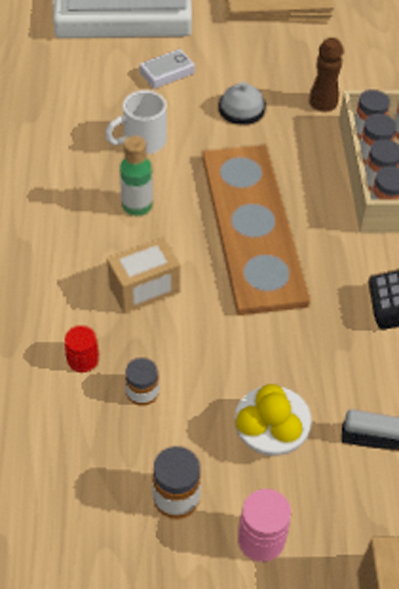

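```bash
cat > m.py <<'E'
from h import *
def near(P,c,r): return np.hypot(P[...,0]-c[0],P[...,1]-c[1])<r
def circ(P,m):
    q=P[m][:,:2]
    (c,r)=cv2.minEnclosingCircle(q.astype(np.float32)); return np.round([*q.mean(0),*c,r,np.nanmedian(P[m][:,2])],4),m.sum()
def rect(P,m):
    q=P[m][:,:2]; (c,s,a)=cv2.minAreaRect((q*1000).astype(np.float32)); 
    ev,V=np.linalg.eigh(np.cov(q.T)); 
    return np.round([*q.mean(0)*1000,*c,*s,a,np.degrees(np.arctan2(V[1,1],V[0,1]))%180],1),m.sum()
E
python3 - <<'E'
from m import *
for n in ('top','side'):
    z=np.load(f'pics/{n}0.npz'); P=cloud(n,z['d']);im=z['im'].astype(int);Z=P[...,2]
    print(n,'table z',np.nanmedian(Z[near(P,(.45,.0),.06)&(Z<.02)]),np.nanstd(Z[near(P,(.42,0),.06)&(Z<.01)]))
    print('bottle',circ(P,near(P,(.453,.085),.05)&(Z>.13)))
    print('bigjar',circ(P,near(P,(.503,-.40),.06)&(Z>.084)))
    print('small',circ(P,near(P,(.452,-.245),.05)&(Z>.05)))
    print('box',rect(P,near(P,(.465,-.075),.08)&(Z>.066)))
    print('tin',rect(P,near(P,(.503,.413),.08)&(Z>.018)))
    print('riser',rect(P,near(P,(.63,.037),.2)&(Z>.014)&(Z<.03)))
    sat=im.max(-1)-im.min(-1)
    g=near(P,(.63,.037),.15)&(Z>.014)&(Z<.03)&(sat<35)
    nn,L,st,ce=cv2.connectedComponentsWithStats(g.astype(np.uint8))
    for i in range(1,nn):
        if st[i,4]>60: print('inlay',circ(P,L==i))
    print('mug',circ(P,near(P,(.455,.23),.07)&(Z>.07)), 'bowl',circ(P,near(P,(.63,-.32),.07)&(Z>.035)), 'bell',circ(P,near(P,(.6,.27),.07)&(Z>.015)))
E
```

```text
top table z 0.00020046857317934652 0.0032260009548775053
bottle (array([0.4502, 0.0965, 0.4501, 0.097 , 0.0167, 0.1397]), np.int64(109))
bigjar (array([ 0.5008, -0.412 ,  0.5011, -0.4123,  0.0299,  0.0907]), np.int64(300))
small (array([ 0.4578, -0.2518,  0.4582, -0.2518,  0.0223,  0.0555]), np.int64(156))
box (array([461.2, -73.8, 461.7, -73.8,  91.7,  57.9,  24.5,  26. ]), np.int64(555))
tin (array([502.8, 416.4, 503.8, 417.5,  88.6,  56.5,  28.5,  30.3]), np.int64(461))
riser (array([633.4,  42.4, 644. ,  57.7, 331.9, 312.7,  47.7,  96.7]), np.int64(3600))
inlay (array([ 0.6439, -0.061 ,  0.6438, -0.0613,  0.0338,  0.0209]), np.int64(356))
inlay (array([0.6314, 0.0429, 0.6312, 0.0434, 0.0344, 0.0211]), np.int64(360))
inlay (array([0.6194, 0.1475, 0.6193, 0.1472, 0.0337, 0.0208]), np.int64(351))
mug (array([0.4609, 0.2446, 0.4565, 0.2431, 0.0433, 0.0786]), np.int64(128)) bowl (array([ 0.6268, -0.3202,  0.6285, -0.3239,  0.051 ,  0.0565]), np.int64(815)) bell (array([0.6238, 0.3047, 0.6009, 0.2698, 0.07  , 0.0369]), np.int64(336))
side table z 0.001262378247756768 0.0026281489076662
[... 294 characters left out ...]
 93. ,  62. ,  24.7,  24.7]), np.int64(578))
tin (array([501.2, 412.7, 501.5, 415.5,  93.5,  62.2,  31.5,  30. ]), np.int64(288))
riser (array([630.2,  28.8, 635.5,  43.8, 369.4, 342.3,  15.1,  96.1]), np.int64(3294))
inlay (array([0.6165, 0.1463, 0.6166, 0.1492, 0.0357, 0.0216]), np.int64(263))
inlay (array([0.6287, 0.042 , 0.6296, 0.0435, 0.0355, 0.0217]), np.int64(300))
inlay (array([ 0.6416, -0.0621,  0.64  , -0.0623,  0.0366,  0.0214]), np.int64(346))
mug (array([0.4603, 0.2426, 0.4495, 0.2398, 0.0482, 0.076 ]), np.int64(154)) bowl (array([ 0.6247, -0.3341,  0.6259, -0.3244,  0.0518,  0.0552]), np.int64(1140)) bell (array([0.6255, 0.2967, 0.604 , 0.2686, 0.069 , 0.0347]), np.int64(289))
```

carry_out(series="0.0151 -0.051 0.003 -5.7; 0.0151 -0.051 0.003 -5.7; 0.0151 -0.051 0.003 -5.7; 0.0151 -0.051 0.003 -5.7; 0.0151 -0.051 0.003 -5.7; 0.0151 -0.051 0.003 -5.7; 0.0151 -0.051 0.003 -5.7; 0.0151 -0.051 0.003 -5.7; 0.0151 -0.051 0.003 -5.7; 0.0151 -0.051 0.003 -5.7; 0 0 0 0; 0 0 0 0", jaw=1, grip_force=40)

```text
time: 2.4
tool_pos: [0.4492, 0.0957, 0.2375]
tcp_rot: [-2.087, -2.348, -0.001]
wrist_force: [0.6, 0.6, 1.0]
width: 1.0
grip_force: 0.0
```

```bash
cat >> m.py <<'E'
def yaw(s): R=cv2.Rodrigues(np.array(s['tcp_rot'],float))[0]; return np.degrees(np.arctan2(R[1,1],R[0,1]))
E
python3 - <<'E'
from m import *
im,d,s=snap('wrist','w1'); P=cloud('wrist',d,s);Z=P[...,2]
print(s['tool_pos'],yaw(s),s['tcp_rot'],s['time'])
print('cap',circ(P,near(P,(.45,.0955),.05)&(Z>.132)))
print('inlay?',np.nanmax(P[...,0]),np.nanmin(P[...,0]),np.nanmax(P[...,1]),np.nanmin(P[...,1]))
g=near(P,(.45,-.07),.12)
print('box',rect(P,near(P,(.46,-.075),.08)&(Z>.066)), 'table',np.nanmedian(Z[Z<.01]))
E
```

```text
[0.44920108 0.09569135 0.23752055] 6.746549661089065 [-2.08650886e+00 -2.34788473e+00 -7.34598976e-04] 2.4
cap (array([0.4487, 0.1059, 0.45  , 0.0957, 0.0501, 0.3364]), np.int64(26382))
inlay? 0.8443056544281551 0.11262860761073268 0.3068316443772592 -0.2856188689754284
box (array([459.3, -72.2, 459.1, -74.4,  92.8,  59.7,  24.4,  23.8]), np.int64(4208)) table -0.0007590311543608508
```

View pics/w1.png

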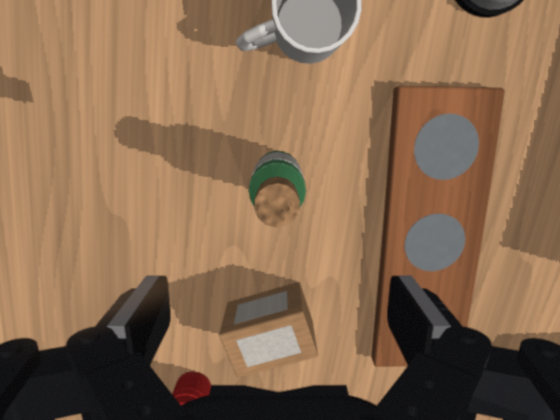

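```bash
cat >> m.py <<'E'
def inlays(P,im,zr=(.012,.03)):
    im=im.astype(int);Z=P[...,2];sat=im.max(-1)-im.min(-1)
    g=near(P,(.63,.043),.17)&(Z>zr[0])&(Z<zr[1])&(sat<35)
    nn,L,st,ce=cv2.connectedComponentsWithStats(g.astype(np.uint8))
    for i in range(1,nn):
        if st[i,4]>300: print('inlay',circ(P,L==i))
E
python3 - <<'E'
from m import *
z=np.load('pics/w1.npz');s=dict(tool_pos=z['pos'],tcp_rot=z['rot']);P=cloud('wrist',z['d'],s);Z=P[...,2]
print('cap',circ(P,near(P,(.45,.0955),.05)&(Z>.134)&(Z<.146)))
print('box',rect(P,near(P,(.46,-.075),.08)&(Z>.066)&(Z<.076)))
inlays(P,z['im'])
E
```

```text
cap (array([0.4487, 0.0967, 0.4485, 0.096 , 0.0171, 0.1392]), np.int64(1598))
box (array([459.3, -72.2, 459.1, -74.4,  92.8,  59.7,  24.4,  23.8]), np.int64(4208))
inlay (array([0.618 , 0.1473, 0.6186, 0.147 , 0.0347, 0.0197]), np.int64(3337))
inlay (array([0.63  , 0.043 , 0.631 , 0.0423, 0.0348, 0.0198]), np.int64(2700))
```

carry_out(series="0 0 -0.04 0; 0 0 -0.04 0; 0 0 -0.025 0; 0 0 -0.0115 0; 0 0 0 0; 0 0 0 0")

```text
time: 3.2
tool_pos: [0.4504, 0.0961, 0.1223]
tcp_rot: [2.084, 2.349, 0.003]
wrist_force: [0.6, 0.2, 0.1]
width: 1.0
grip_force: 0.0
```

carry_out(series="0 0 0 0; 0 0 0 0; 0 0 0 0; 0 0 0 0; 0 0 0 0; 0 0 0 0", jaw=-1, grip_force=40)

```text
time: 3.95
tool_pos: [0.4493, 0.0955, 0.1209]
tcp_rot: [-2.086, -2.349, 0.0]
wrist_force: [0.1, 0.8, -0.3]
width: -0.003
grip_force: 0.0
```

```bash
python3 - <<'E'
from m import *
im,d,s=snap('wrist','w2');i2,d2,_=snap('side','s2')
print(s['width'],s['grip_force'])
cv2.imwrite('pics/v2.png',np.hstack([cv2.resize(im,(400,300)),cv2.resize(i2[90:240,180:330],(300,300))]))
E
```

```text
-0.0031051889660184315 0.0
```

View pics/v2.png

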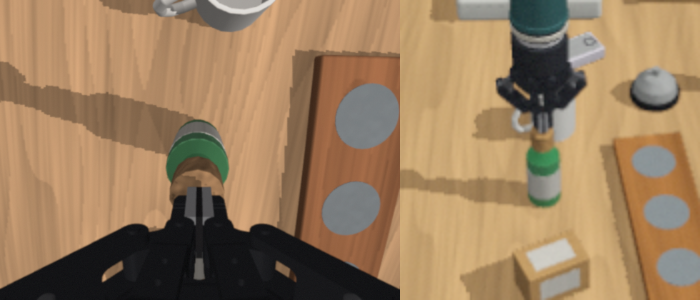

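```bash
python3 - <<'E'
from m import *
np.set_printoptions(suppress=True,linewidth=200)
for n,f in (('side','s2'),('wrist','w2')):
    z=np.load(f'pics/{f}.npz');s=dict(tool_pos=z['pos'],tcp_rot=z['rot']);P=cloud(n,z['d'],s);Z=P[...,2]
    im=z['im'].astype(int)
    cork=near(P,(.45,.096),.06)&(im[...,2]-im[...,0]>40)&(Z>.1)
    q=P[cork]; print(n,'cork',cork.sum(),np.round(np.percentile(q,[2,50,98],0),3).tolist())
    dark=near(P,(.45,.096),.03)&(im.max(-1)<110)&(Z>.1)&(Z<.2)&(im.max(-1)-im.min(-1)<25)
    q=P[dark]; 
    for a in np.arange(.1,.2,.01):
        k=q[(q[:,2]>=a)&(q[:,2]<a+.01)]
        if len(k): print(round(a,2),len(k),np.round(k.mean(0),3),np.round(k.min(0),3),np.round(k.max(0),3))
i2,d2,_=snap('top','t2');P=cloud('top',d2);Z=P[...,2]
b=cv2.resize(i2[190:270,190:290],None,fx=4,fy=4,interpolation=cv2.INTER_CUBIC)
a=cv2.resize(np.load('pics/s2.npz')['im'][120:200,215:290],None,fx=4.2,fy=4.2,interpolation=cv2.INTER_CUBIC)[:320]
cv2.imwrite('pics/v3.png',np.hstack([b,a]))
E
```

```text
side cork 154 [[0.401, 0.077, 0.113], [0.448, 0.085, 0.138], [0.506, 0.105, 0.331]]
0.14 2 [0.45  0.097 0.145] [0.443 0.095 0.141] [0.457 0.099 0.148]
0.15 14 [0.45  0.086 0.156] [0.438 0.081 0.151] [0.46  0.094 0.159]
0.16 17 [0.446 0.088 0.166] [0.435 0.082 0.162] [0.46  0.099 0.17 ]
0.17 19 [0.449 0.085 0.175] [0.438 0.081 0.17 ] [0.46 0.09 0.18]
0.18 27 [0.449 0.086 0.186] [0.433 0.077 0.18 ] [0.466 0.099 0.19 ]
0.19 56 [0.451 0.087 0.196] [0.422 0.077 0.19 ] [0.478 0.108 0.2  ]
wrist cork 2490 [[0.407, 0.094, 0.119], [0.448, 0.105, 0.139], [0.488, 0.113, 0.216]]
0.1 15 [0.439 0.105 0.106] [0.431 0.093 0.101] [0.449 0.111 0.108]
0.11 26 [0.439 0.107 0.114] [0.432 0.099 0.112] [0.454 0.113 0.12 ]
0.12 3 [0.432 0.099 0.125] [0.432 0.098 0.122] [0.432 0.099 0.129]
0.13 8 [0.44  0.095 0.139] [0.435 0.091 0.138] [0.442 0.096 0.14 ]
0.14 61 [0.448 0.106 0.149] [0.442 0.104 0.147] [0.455 0.107 0.15 ]
0.15 700 [0.449 0.104 0.155] [0.436 0.1   0.15 ] [0.463 0.107 0.16 ]
0.16 896 [0.449 0.104 0.165] [0.436 0.099 0.16 ] [0.463 0.107 0.17 ]
0.17 826 [0.449 0.105 0.174] [0.436 0.087 0.17 ] [0.463 0.107 0.18 ]
0.18 1775 [0.449 0.101 0.185] [0.421 0.083 0.18 ] [0.477 0.11  0.19 ]
0.19 4886 [0.449 0.103 0.196] [0.42  0.083 0.19 ] [0.48  0.112 0.2  ]
```

View pics/v3.png

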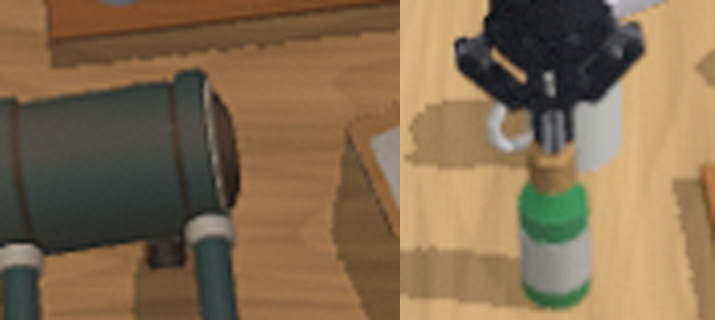

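```bash
python3 - <<'E'
from m import *
for n,f in (('side','s2'),('wrist','w2')):
    z=np.load(f'pics/{f}.npz');s=dict(tool_pos=z['pos'],tcp_rot=z['rot']);P=cloud(n,z['d'],s);Z=P[...,2]
    if n=='wrist': print('table',np.nanmedian(Z[Z<.01]))
    q=P[near(P,(.45,.096),.09)&(Z>.13)]
    for a in np.arange(.13,.30,.01):
        k=q[(q[:,2]>=a)&(q[:,2]<a+.01)]
        if len(k): print(n,round(a,2),len(k),np.round(np.percentile(k,2,axis=0),3),np.round(np.percentile(k,98,axis=0),3))
E
```

```text
side 0.13 39 [0.431 0.078 0.13 ] [0.462 0.1   0.14 ]
side 0.14 36 [0.434 0.076 0.14 ] [0.463 0.1   0.149]
side 0.15 20 [0.438 0.082 0.151] [0.462 0.093 0.159]
side 0.16 23 [0.435 0.08  0.162] [0.463 0.098 0.169]
side 0.17 26 [0.438 0.078 0.17 ] [0.463 0.09  0.179]
side 0.18 31 [0.435 0.079 0.18 ] [0.467 0.098 0.19 ]
side 0.19 75 [0.418 0.075 0.19 ] [0.484 0.103 0.2  ]
side 0.2 86 [0.414 0.076 0.2  ] [0.491 0.106 0.21 ]
side 0.21 90 [0.403 0.072 0.21 ] [0.5   0.105 0.22 ]
side 0.22 89 [0.396 0.072 0.22 ] [0.506 0.1   0.23 ]
side 0.23 146 [0.389 0.073 0.23 ] [0.509 0.112 0.24 ]
side 0.24 127 [0.393 0.072 0.24 ] [0.504 0.1   0.25 ]
side 0.25 76 [0.409 0.072 0.25 ] [0.49  0.1   0.259]
side 0.26 21 [0.412 0.077 0.26 ] [0.488 0.093 0.269]
side 0.27 43 [0.415 0.054 0.274] [0.486 0.091 0.28 ]
side 0.28 83 [0.413 0.054 0.28 ] [0.486 0.09  0.29 ]
side 0.29 87 [0.415 0.055 0.29 ] [0.487 0.093 0.3  ]
table -0.000766318776817293
wrist 0.13 2164 [0.433 0.093 0.131] [0.464 0.113 0.14 ]
wrist 0.14 228 [0.434 0.096 0.14 ] [0.463 0.112 0.15 ]
wrist 0.15 717 [0.437 0.1   0.15 ] [0.462 0.107 0.16 ]
wrist 0.16 918 [0.436 0.1   0.16 ] [0.463 0.107 0.17 ]
wrist 0.17 848 [0.437 0.1   0.17 ] [0.462 0.107 0.18 ]
wrist 0.18 1941 [0.428 0.085 0.18 ] [0.472 0.11  0.19 ]
wrist 0.19 6365 [0.416 0.084 0.19 ] [0.484 0.111 0.2  ]
wrist 0.2 8172 [0.408 0.083 0.2  ] [0.489 0.112 0.21 ]
wrist 0.21 10897 [0.401 0.092 0.21 ] [0.497 0.114 0.22 ]
wrist 0.22 12747 [0.394 0.098 0.22 ] [0.504 0.114 0.23 ]
wrist 0.23 2194 [0.396 0.102 0.23 ] [0.502 0.115 0.234]
```

carry_out(series="0 0 0 0; 0 0 0 0; 0 0 0 0; 0 0 0 0; 0 0 0 0; 0 0 0 0", jaw=1)

```text
time: 4.85
tool_pos: [0.4493, 0.0955, 0.121]
tcp_rot: [-2.086, -2.349, -0.0]
wrist_force: [-0.3, 0.1, -0.1]
width: 1.002
grip_force: 0.0
```

carry_out(series="0 0 -0.025 0; 0 0 -0.016 0; 0 0 0 0; 0 0 0 0")

```text
time: 5.35
tool_pos: [0.4497, 0.0955, 0.0803]
tcp_rot: [2.086, 2.349, 0.0]
wrist_force: [-0.1, 0.4, -0.2]
width: 1.0
grip_force: 0.0
```

carry_out(series="0 0 0 0; 0 0 0 0; 0 0 0 0; 0 0 0 0; 0 0 0 0", jaw=-1, grip_force=40)

```text
time: 5.98
tool_pos: [0.4495, 0.0955, 0.0805]
tcp_rot: [2.086, 2.349, 0.0]
wrist_force: [-1.4, 0.0, 5.1]
width: 0.384
grip_force: 39.5
```

carry_out(series="0 0 0.015 0; 0 0 0.025 0; 0 0 0.02 0; 0.0276 -0.0225 0 0; 0.0276 -0.0225 0 0; 0.0276 -0.0225 0 0; 0.0276 -0.0225 0 0; 0.0276 -0.0225 0 0; 0.0276 -0.0225 0 0; 0.0276 -0.0225 0 0; 0 0 0 0; 0 0 -0.02 0; 0 0 -0.013 0; 0 0 -0.004 0; 0 0 0 0; 0 0 0 0")

```text
time: 7.98
tool_pos: [0.643, -0.0619, 0.1035]
tcp_rot: [2.085, 2.348, 0.001]
wrist_force: [0.4, -0.7, -2.2]
width: 0.388
grip_force: 40.8
```

```bash
python3 - <<'E'
from m import *
im,d,s=snap('wrist','w4'); P=cloud('wrist',d,s)
print(s['tool_pos'],yaw(s),s['wrist_force'],s['width'])
inlays(P,im)
cv2.imwrite('pics/v4.png',im)
E
```

```text
[ 0.64296164 -0.06185376  0.10351308] 6.78661517463339 [ 0.36695025 -0.74051598 -2.20927927] 0.3879710175969806
inlay (array([0.6308, 0.0422, 0.6306, 0.0432, 0.0342, 0.0198]), np.int64(9326))
inlay (array([ 0.4956, -0.0424,  0.4951, -0.043 ,  0.0136,  0.0215]), np.int64(589))
inlay (array([ 0.6406, -0.0439,  0.6425, -0.0617,  0.0342,  0.0198]), np.int64(2080))
```

View pics/v4.png

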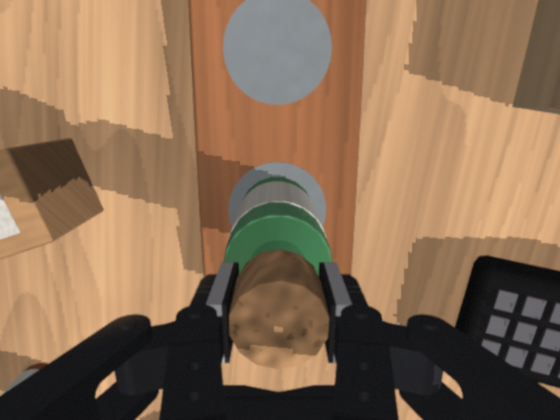

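carry_out(series="0 0 -0.002 0; 0 0 -0.001 0; 0 0 0 0; 0 0 0 0")

```text
time: 8.52
tool_pos: [0.6428, -0.0621, 0.1006]
tcp_rot: [2.086, 2.348, 0.0]
wrist_force: [-0.8, 0.4, 2.1]
width: 0.389
grip_force: 41.1
```

carry_out(series="0 0 0 0; 0 0 0 0; 0 0 0 0; 0 0 0 0", jaw=1)

```text
time: 9.02
tool_pos: [0.6425, -0.062, 0.0999]
tcp_rot: [-2.086, -2.349, 0.0]
wrist_force: [-0.5, -0.2, -0.6]
width: 1.0
grip_force: 0.0
```

carry_out(series="0 0 0.02 0; 0 0 0.04 0; 0 0 0.02 0; -0.0229 -0.0016 0 -9; -0.0229 -0.0016 0 -9; -0.0229 -0.0016 0 -9; -0.0229 -0.0016 0 -9; -0.0229 -0.0016 0 -9; -0.0229 -0.0016 0 -9; -0.0229 -0.0016 0 -9; -0.0229 -0.0016 0 -9; 0 0 0 0; 0 0 0 0")

```text
time: 10.65
tool_pos: [0.4603, -0.0749, 0.1807]
tcp_rot: [3.067, 0.677, 0.003]
wrist_force: [0.6, 0.2, 0.6]
width: 1.002
grip_force: 0.0
```

```bash
python3 - <<'E'
from m import *
im,d,s=snap('wrist','w5'); P=cloud('wrist',d,s); Z=P[...,2]
print(s['tool_pos'],yaw(s))
print('box',rect(P,near(P,(.46,-.075),.07)&(Z>.066)&(Z<.075)))
print('cap',circ(P,near(P,(.6425,-.062),.04)&(Z>.154)&(Z<.166)))
i,d,_=snap('top'); P=cloud('top',d);Z=P[...,2]; print('topcap',circ(P,near(P,(.6425,-.062),.05)&(Z>.15)&(Z<.17)))
E
```

```text
[ 0.46027869 -0.07491601  0.18072033] -65.10668701178771
box (array([462.1, -73.6, 459.9, -74.6,  92. ,  58.1,  24.4,  24.5]), np.int64(8652))
cap (array([nan, nan,  0.,  0.,  0., nan]), np.int64(0))
topcap (array([ 0.6436, -0.0605,  0.6434, -0.0604,  0.0167,  0.1605]), np.int64(115))m.py:5: RuntimeWarning: Mean of empty slice.
  (c,r)=cv2.minEnclosingCircle(q.astype(np.float32)); return np.round([*q.mean(0),*c,r,np.nanmedian(P[m][:,2])],4),m.sum()
  ret = um.true_divide(
  return np.nanmean(a, axis, out=out, keepdims=keepdims)
```

carry_out(series="0 0 -0.04 0; 0 0 -0.05 0; 0 0 -0.05 0; 0 0 -0.03 0; 0 0 -0.01 0; 0 0 0 0; 0 0 0 0")

```text
time: 11.62
tool_pos: [0.4612, -0.0752, 0.0015]
tcp_rot: [3.067, 0.674, 0.004]
wrist_force: [-0.4, -0.1, 0.0]
width: 1.003
grip_force: 0.0
```

carry_out(series="0 0 0 0; 0 0 0 0; 0 0 0 0; 0 0 0 0", jaw=-1, grip_force=40)

```text
time: 12.12
tool_pos: [0.4605, -0.075, 0.0013]
tcp_rot: [3.068, 0.674, 0.003]
wrist_force: [-0.9, 0.4, 6.0]
width: 0.675
grip_force: 43.9
```

carry_out(series="0 0 0.015 0; 0 0 0.025 0; 0 0 0.02 0; 0.0175 0.0247 0 8; 0.0175 0.0247 0 8; 0.0175 0.0247 0 8; 0.0175 0.0247 0 8; 0.0175 0.0247 0 8; 0.0175 0.0247 0 8; 0.0175 0.0247 0 8; 0.0175 0.0247 0 8; 0.0175 0.0247 0 8; 0 0 0 0; 0 0 -0.02 0; 0 0 -0.013 0; 0 0 -0.004 0; 0 0 0 0; 0 0 0 0")

```text
time: 14.38
tool_pos: [0.6168, 0.1472, 0.0228]
tcp_rot: [2.087, 2.348, 0.0]
wrist_force: [0.2, -0.1, -2.3]
width: 0.68
grip_force: 43.6
```

```bash
python3 - <<'E'
from m import *
im,d,s=snap('wrist','w6'); P=cloud('wrist',d,s); Z=P[...,2]
print(s['tool_pos'],yaw(s),s['wrist_force'])
inlays(P,im)
print('box',rect(P,near(P,(.618,.147),.07)&(Z>.087)&(Z<.1)))
i,d,_=snap('top'); P=cloud('top',d);Z=P[...,2]; print('top box',rect(P,near(P,(.618,.147),.07)&(Z>.086)&(Z<.1)))
i,d,_=snap('side'); P=cloud('side',d);Z=P[...,2]; print('side box',rect(P,near(P,(.618,.147),.07)&(Z>.086)&(Z<.1)))
E
```

```text
[0.61680322 0.14717965 0.02281834] 6.737730657293921 [ 0.15447355 -0.13913748 -2.3134645 ]
box (array([615.6, 164.1, 616.2, 159.7, 121.1,  64.8,   6.7,   5.9]), np.int64(38396))
top box (array([611.9, 126.3, 604.2, 135.7,  49.6, 100.7,  32.4, 114.3]), np.int64(110))
side box (array([619.4, 127.6, 615.3, 130.2,  87.2,  99.3,  67.7,  31. ]), np.int64(342))
```

carry_out(series="0.001 0 0 0; 0 0 -0.0015 0; 0 0 0 0; 0 0 0 0")

```text
time: 15.02
tool_pos: [0.6178, 0.1475, 0.0214]
tcp_rot: [-2.086, -2.349, 0.0]
wrist_force: [0.3, -0.4, -2.0]
width: 0.676
grip_force: 43.6
```

carry_out(series="0 0 0 0; 0 0 0 0; 0 0 0 0; 0 0 0.03 0; 0 0 0.05 0; 0 0 0.05 0; 0 0 0.03 0; 0 0 0 0", jaw=1)

```text
time: 16.02
tool_pos: [0.6204, 0.148, 0.1857]
tcp_rot: [2.083, 2.345, 0.01]
wrist_force: [-0.3, -0.0, 0.1]
width: 1.002
grip_force: 0.0
```

```bash
python3 - <<'E'
from m import *
im,d,s=snap('wrist','w7'); P=cloud('wrist',d,s); Z=P[...,2]
print(s['tool_pos'],yaw(s),s['wrist_force'],s['time'])
m=near(P,(.618,.147),.07)&(Z>.085)&(Z<.096)
print('box',rect(P,m),np.nanmedian(Z[m])); inlays(P,im)
E
```

```text
[0.62042262 0.14799089 0.18573707] 6.771427929275173 [-0.25513266 -0.00330328  0.1380829 ] 16.025
box (array([618.5, 148.4, 618.8, 145.8,  58.3,  92.3,   6.6,  96.8]), np.int64(9595)) 0.08929755086309982
inlay (array([0.6304, 0.0418, 0.6303, 0.0424, 0.0344, 0.0199]), np.int64(3116))
inlay (array([ 0.6411, -0.0447,  0.6419, -0.061 ,  0.0343,  0.0203]), np.int64(1031))
```

carry_out(series="-0.0118 -0.0561 0 0; -0.0118 -0.0561 0 0; -0.0118 -0.0561 0 0; -0.0118 -0.0561 0 0; -0.0118 -0.0561 0 0; -0.0118 -0.0561 0 0; -0.0118 -0.0561 0 0; -0.0118 -0.0561 0 0; -0.0118 -0.0561 0 0; -0.0118 -0.0561 0 0; 0 0 0 0; 0 0 0 0")

```text
time: 17.58
tool_pos: [0.4988, -0.4125, 0.1791]
tcp_rot: [-2.085, -2.345, -0.001]
wrist_force: [-0.0, 1.0, 0.4]
width: 1.0
grip_force: 0.0
```

```bash
python3 - <<'E'
from m import *
im,d,s=snap('wrist','w8'); P=cloud('wrist',d,s); Z=P[...,2]
print(s['tool_pos'],yaw(s),s['wrist_force'],s['time'])
print(spot_in('wrist','big_jar'),spot_in('wrist','small_jar'))
print('jar',circ(P,near(P,(.4997,-.4133),.05)&(Z>.085)&(Z<.096)))
print('small',circ(P,near(P,(.4567,-.2525),.05)&(Z>.05)&(Z<.06)))
E
```

```text
[ 0.49876354 -0.41248435  0.17910389] 6.71586790613426 [-0.01030471  0.95938967  0.4255182 ] 17.575
[{'rect': [395.1, 282.4, 94.7, 98.2], 'score': 0.87}, {'rect': [279.1, 200.1, 79.2, 96.1], 'score': 0.86}] [{'rect': [252.1, 10.4, 51.5, 20.8], 'score': 0.73}]
jar (array([ 0.499 , -0.4128,  0.4993, -0.4137,  0.0291,  0.0892]), np.int64(4916))
small (array([ 0.4591, -0.2726,  0.4589, -0.2712,  0.01  ,  0.0533]), np.int64(96))
```

View pics/w8.png

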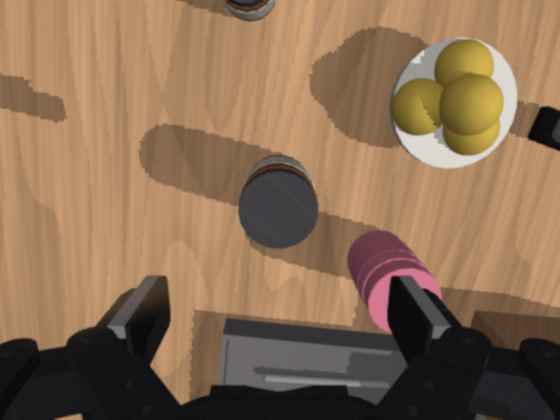

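carry_out(series="0 -0.001 -0.04 0; 0 0 -0.05 0; 0 0 -0.05 0; 0 0 -0.021 0; 0 0 -0.01 0; 0 0 0 0; 0 0 0 0")

```text
time: 18.6
tool_pos: [0.5014, -0.4158, 0.0128]
tcp_rot: [2.084, 2.346, 0.0]
wrist_force: [0.0, -0.1, 0.5]
width: 1.0
grip_force: 0.0
```

carry_out(series="0 0 0 0; 0 0 0 0; 0 0 0 0; 0 0 0 0", jaw=-1, grip_force=40)

```text
time: 19.1
tool_pos: [0.5002, -0.4154, 0.0122]
tcp_rot: [2.085, 2.347, -0.001]
wrist_force: [-2.4, 0.9, 4.7]
width: 0.688
grip_force: 44.0
```

carry_out(series="0 0 0.02 0; 0 0 0.03 0; 0 0 0.03 0; 0 0.0507 0 0; 0 0.0507 0 0; 0 0.0507 0 0; 0 0.0507 0 0; 0 0.0507 0 0; 0 0.0507 0 0; 0 0.0507 0 0; 0 0.0507 0 0; 0 0.0507 0 0; 0.0325 0 0 0; 0.0325 0 0 0; 0.0325 0 0 0; 0.0325 0 0 0; 0 0 0 0; 0 0 0 0")

```text
time: 21.35
tool_pos: [0.6287, 0.0418, 0.0902]
tcp_rot: [-2.085, -2.348, 0.002]
wrist_force: [-0.7, -0.6, -5.3]
width: 0.69
grip_force: 45.4
```

```bash
python3 - <<'E'
from m import *
im,d,s=snap('wrist','w9'); i2,d2,_=snap('side')
print(s['tool_pos'],yaw(s),s['wrist_force'],s['width'],s['time'])
cv2.imwrite('pics/v9.png',np.hstack([cv2.resize(im,(400,300)),cv2.resize(i2[130:280,240:390],(300,300))]))
E
```

```text
[0.62872825 0.04181109 0.09019339] 6.766717106090701 [-0.67094593 -0.62030226 -5.34235876] 0.6896899232086595 21.35
```

View pics/v9.png

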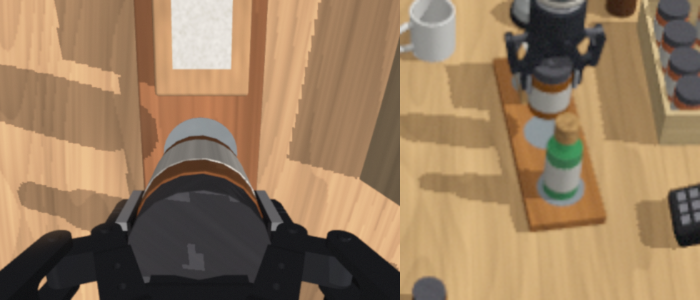

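carry_out(series="0.0015 -0.001 -0.02 0; 0 0 -0.02 0; 0 0 -0.012 0; 0 0 -0.003 0; 0 0 0 0; 0 0 0 0")

```text
time: 22.2
tool_pos: [0.6322, 0.0408, 0.0363]
tcp_rot: [2.086, 2.348, 0.002]
wrist_force: [-0.3, -0.8, -4.3]
width: 0.694
grip_force: 45.4
```

carry_out(series="-0.0015 0 -0.002 0; 0 0 -0.0015 0; 0 0 0 0; 0 0 0 0")

```text
time: 22.7
tool_pos: [0.6299, 0.0409, 0.0322]
tcp_rot: [2.086, 2.349, 0.0]
wrist_force: [-0.8, 0.5, -2.0]
width: 0.696
grip_force: 45.6
```

carry_out(series="0 0 0 0; 0 0 0 0; 0 0 0 0; 0 0 0.04 0; 0 0 0.05 0; 0 0 0.05 0; 0 0 0 0; 0 0 0 0", jaw=1)

```text
time: 23.7
tool_pos: [0.6297, 0.0408, 0.172]
tcp_rot: [2.086, 2.349, 0.0]
wrist_force: [0.3, -1.1, -0.9]
width: 1.0
grip_force: 0.0
```

```bash
python3 - <<'E'
from m import *
im,d,s=snap('wrist','w10'); P=cloud('wrist',d,s); Z=P[...,2]
print(s['tool_pos'],yaw(s),s['time'])
print('jar',circ(P,near(P,(.63,.0425),.042)&(Z>.104)&(Z<.116)))
m=near(P,(.618,.147),.07)&(Z>.085)&(Z<.096)
print('box',rect(P,m))
i,d,_=snap('top'); P=cloud('top',d);Z=P[...,2]; print('topjar',circ(P,near(P,(.63,.0425),.042)&(Z>.104)&(Z<.116)))
E
```

```text
[0.62969231 0.04076989 0.17202446] 6.769561048913983 23.7
jar (array([0.6304, 0.0439, 0.6305, 0.0428, 0.0291, 0.1092]), np.int64(6079))
box (array([619.9, 137.8, 620. , 136.9,  58.6,  73.9,   6.8,  96.7]), np.int64(11344))
topjar (array([0.6246, 0.0282, 0.6272, 0.0428, 0.0281, 0.1106]), np.int64(39))
```

carry_out(series="-0.0247 -0.0419 0 0; -0.0247 -0.0419 0 0; -0.0247 -0.0419 0 0; -0.0247 -0.0419 0 0; -0.0247 -0.0419 0 0; -0.0247 -0.0419 0 0; -0.0247 -0.0419 0 0; 0 0 0 0; 0 0 0 0")

```text
time: 24.92
tool_pos: [0.4563, -0.2519, 0.1706]
tcp_rot: [-2.086, -2.346, -0.0]
wrist_force: [0.4, 0.6, 0.6]
width: 0.997
grip_force: 0.0
```

```bash
python3 - <<'E'
from m import *
im,d,s=snap('wrist','w11'); P=cloud('wrist',d,s); Z=P[...,2]
print(s['tool_pos'],yaw(s),s['time'],spot_in('wrist','small_jar'))
print('small',circ(P,near(P,(.4567,-.2525),.04)&(Z>.05)&(Z<.06)))
cv2.imwrite('pics/v11.png',cv2.resize(im[80:350,100:460],None,fx=1.5,fy=1.5))
E
```

```text
[ 0.45626074 -0.25191     0.17058359] 6.715714521752747 24.925 [{'rect': [178.4, 115.8, 72.9, 60.8], 'score': 0.72}, {'rect': [278.1, 193.8, 55.3, 67.3], 'score': 0.58}]
small (array([ 0.456 , -0.2515,  0.4565, -0.2521,  0.0222,  0.0542]), np.int64(2379))
```

View pics/v11.png

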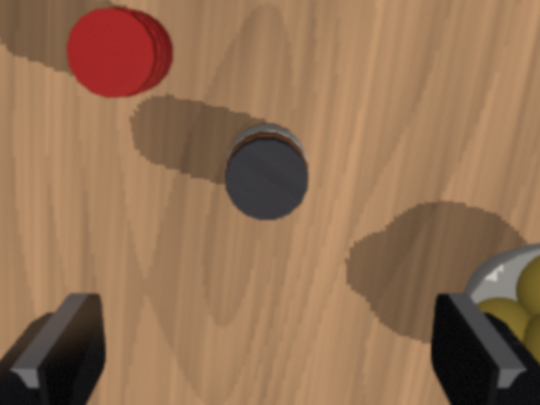

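carry_out(series="0 0 -0.04 0; 0 0 -0.05 0; 0 0 -0.05 0; 0 0 -0.032 0; 0 0 -0.01 0; 0 0 0 0; 0 0 0 0")

```text
time: 25.9
tool_pos: [0.4587, -0.2532, -0.0083]
tcp_rot: [2.084, 2.347, 0.001]
wrist_force: [0.4, 0.6, 0.0]
width: 1.001
grip_force: 0.0
```

carry_out(series="0 0 0 0; 0 0 0 0; 0 0 0 0; 0 0 0 0; 0 0 0 0", jaw=-1, grip_force=35)

```text
time: 26.52
tool_pos: [0.4575, -0.253, -0.009]
tcp_rot: [2.086, 2.348, 0.0]
wrist_force: [-0.4, 0.7, 5.9]
width: 0.528
grip_force: 35.6
```

carry_out(series="0 0 0.03 0; 0 0 0.05 0; 0 0 0.05 0; 0 0 0.02 0; 0 0.0491 0 0; 0 0.0491 0 0; 0 0.0491 0 0; 0 0.0491 0 0; 0 0.0491 0 0; 0 0.0491 0 0; 0.0432 0 0 0; 0.0432 0 0 0; 0.0432 0 0 0; 0.0432 0 0 0; 0 0 0 0; 0 0 0 0; 0 0 0 0")

```text
time: 28.65
tool_pos: [0.6283, 0.0421, 0.1397]
tcp_rot: [-2.086, -2.348, 0.001]
wrist_force: [-0.2, -0.2, -1.1]
width: 0.529
grip_force: 36.5
```

carry_out(series="0.002 0 -0.015 0; 0 0 -0.015 0; 0 0 -0.005 0; 0 0 0 0; 0 0 0 0")

```text
time: 29.28
tool_pos: [0.632, 0.0421, 0.1053]
tcp_rot: [2.086, 2.348, 0.001]
wrist_force: [0.4, -0.1, -0.7]
width: 0.525
grip_force: 36.5
```

carry_out(series="-0.0012 0 -0.0025 0; 0 0 -0.0015 0; 0 0 0 0; 0 0 0 0")

```text
time: 29.78
tool_pos: [0.6307, 0.0421, 0.1011]
tcp_rot: [2.086, 2.349, 0.0]
wrist_force: [-0.4, 0.2, -1.6]
width: 0.527
grip_force: 36.7
```

```bash
python3 - <<'E'
from m import *
im,d,s=snap('wrist','w12'); P=cloud('wrist',d,s); Z=P[...,2]
print(s['tool_pos'],s['wrist_force'])
m=near(P,(.6305,.0425),.042)&(Z>.155)&(Z<.172); print('small',circ(P,m))
cv2.imwrite('pics/v12.png',im)
E
```

```text
[0.63065549 0.04211324 0.10114053] [-0.36921874  0.15083361 -1.57732778]
small (array([0.6308, 0.0465, 0.6299, 0.0484, 0.0416, 0.1641]), np.int64(16539))
```

View pics/v12.png

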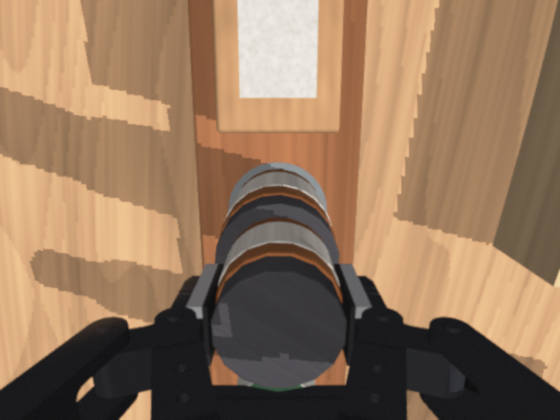

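Small jar sits over the big jar's lid, symmetric about column 279. Releasing.

carry_out(series="0 0 -0.0005 0; 0 0 0 0")

```text
time: 30.08
tool_pos: [0.6307, 0.0421, 0.1011]
tcp_rot: [2.086, 2.349, 0.0]
wrist_force: [-1.9, -0.0, 2.7]
width: 0.527
grip_force: 36.8
```

carry_out(series="0 0 0 0; 0 0 0 0; 0 0 0 0; 0 0 0.02 0; 0 0 0.04 0; 0 0 0.05 0; 0 0 0 0; 0 0 0 0", jaw=1)

```text
time: 31.08
tool_pos: [0.6308, 0.0421, 0.2117]
tcp_rot: [2.086, 2.348, 0.002]
wrist_force: [-0.5, 0.7, -0.5]
width: 0.998
grip_force: 0.0
```

```bash
python3 - <<'E'
from m import *
im,d,s=snap('wrist','w13'); P=cloud('wrist',d,s); Z=P[...,2]
print(s['tool_pos'],yaw(s),s['time'])
m=near(P,(.6305,.0425),.042)&(Z>.159)&(Z<.17); print('small',circ(P,m))
E
```

```text
[0.63082377 0.04208949 0.21173659] 6.770437806896017 31.075
small (array([0.6313, 0.0443, 0.6316, 0.0434, 0.0221, 0.1642]), np.int64(3942))
```

carry_out(series="-0.0161 0.0467 0 -8.35; -0.0161 0.0467 0 -8.35; -0.0161 0.0467 0 -8.35; -0.0161 0.0467 0 -8.35; -0.0161 0.0467 -0.01 -8.35; -0.0161 0.0467 -0.02 -8.35; -0.0161 0.0467 -0.02 -8.35; -0.0161 0.0467 -0.02 -8.35; 0 0 0 0; 0 0 0 0")

```text
time: 32.38
tool_pos: [0.501, 0.4148, 0.139]
tcp_rot: [3.032, 0.815, -0.004]
wrist_force: [1.5, 0.1, 0.8]
width: 0.999
grip_force: 0.0
```

```bash
python3 - <<'E'
from m import *
im,d,s=snap('wrist','w14'); P=cloud('wrist',d,s); Z=P[...,2]
print(s['tool_pos'],yaw(s),s['time'])
m=near(P,(.5023,.4155),.06)&(Z>.017)&(Z<.032); print('tin',rect(P,m),np.nanmedian(Z[m]))
cv2.imwrite('pics/v14.png',im)
E
```

```text
[0.50098913 0.41484305 0.13900607] -59.92160343393337 32.375
tin (array([505. , 420.1, 502.7, 418.8,  88. ,  54.1,  29.5,  29.4]), np.int64(7451)) 0.023329131520919977
```

View pics/v14.png

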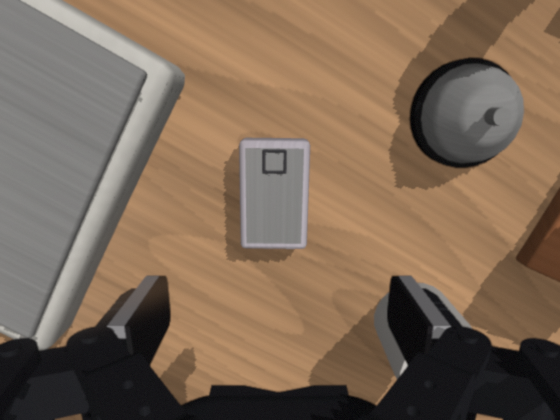

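carry_out(series="0.0016 0.003 -0.04 -0.6; 0 0 -0.05 0; 0 0 -0.04 0; 0 0 -0.02 0; 0 0 0 0; 0 0 0 0")

```text
time: 33.17
tool_pos: [0.5051, 0.4195, -0.0074]
tcp_rot: [-3.038, -0.795, -0.005]
wrist_force: [-0.6, 0.9, 0.2]
width: 1.002
grip_force: 0.0
```

carry_out(series="-0.002 -0.001 -0.013 0; 0 0 -0.0055 0; 0 0 0 0; 0 0 0 0")

```text
time: 33.67
tool_pos: [0.5013, 0.4178, -0.028]
tcp_rot: [-3.039, -0.797, -0.0]
wrist_force: [-0.4, 0.6, 0.8]
width: 1.002
grip_force: 0.0
```

carry_out(series="0 0 0 0; 0 0 0 0; 0 0 0 0; 0 0 0 0; 0 0 0 0", jaw=-1, grip_force=35)

```text
time: 34.3
tool_pos: [0.5019, 0.4182, -0.0273]
tcp_rot: [-3.038, -0.796, -0.002]
wrist_force: [-0.2, 0.3, 5.0]
width: 0.63
grip_force: 40.1
```

carry_out(series="0 0 0.02 0; 0 0 0.04 0; 0 0 0.04 0; 0 0 0.03 0; 0.0146 -0.0339 0 8.4; 0.0146 -0.0339 0 8.4; 0.0146 -0.0339 0 8.4; 0.0146 -0.0339 0 8.4; 0.0146 -0.0339 0 8.4; 0.0146 -0.0339 0 8.4; 0.0146 -0.0339 0 8.4; 0.0146 -0.0339 0 8.4; 0 0 0 0; 0 0 -0.02 0; 0 0 0 0; 0 0 0 0")

```text
time: 36.3
tool_pos: [0.617, 0.1473, 0.0811]
tcp_rot: [-2.089, -2.345, 0.002]
wrist_force: [-0.1, 0.4, -1.0]
width: 0.628
grip_force: 37.2
```

```bash
python3 - <<'E'
from m import *
im,d,s=snap('wrist','w15'); P=cloud('wrist',d,s); Z=P[...,2]
print(s['tool_pos'],yaw(s),s['wrist_force'],s['width'])
cv2.imwrite('pics/v15.png',im)
E
```

```text
[0.61702257 0.14728055 0.0810616 ] 6.626162699107915 [-0.0716615   0.3960024  -1.02277017] 0.6278856813750675
```

View pics/v15.png

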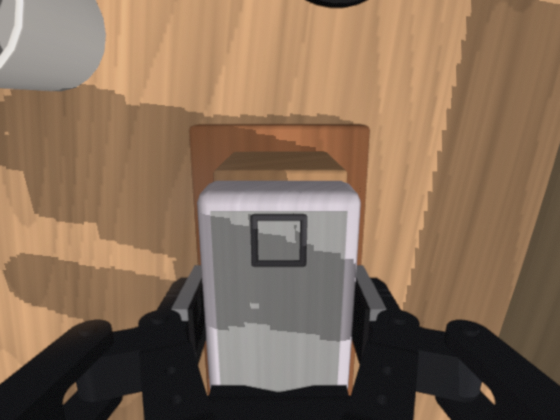

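carry_out(series="0.001 0 -0.012 0; 0 0 -0.004 0; 0 0 0 0; 0 0 0 0")

```text
time: 36.85
tool_pos: [0.6192, 0.1465, 0.066]
tcp_rot: [2.091, 2.345, 0.0]
wrist_force: [-0.8, -0.1, -0.9]
width: 0.628
grip_force: 37.2
```

carry_out(series="0 0 -0.002 0; 0 0 -0.001 0; 0 0 0 0; 0 0 0 0")

```text
time: 37.35
tool_pos: [0.6192, 0.1465, 0.063]
tcp_rot: [2.09, 2.345, 0.0]
wrist_force: [-0.4, 0.2, -1.8]
width: 0.625
grip_force: 37.2
```

carry_out(series="0 0 -0.0008 0; 0 0 0 0")

```text
time: 37.6
tool_pos: [0.6193, 0.1465, 0.0627]
tcp_rot: [2.09, 2.345, 0.0]
wrist_force: [-1.0, 0.1, 2.2]
width: 0.619
grip_force: 38.7
```

carry_out(series="0 0 0 0; 0 0 0 0; 0 0 0 0; 0 0 0.02 0; 0 0 0.04 0; 0 0 0.05 0; 0 0 0.05 0; 0 0 0 0; 0 0 0 0", jaw=1)

```text
time: 38.72
tool_pos: [0.6193, 0.1465, 0.2233]
tcp_rot: [2.09, 2.344, 0.002]
wrist_force: [0.7, 0.0, -0.9]
width: 0.998
grip_force: 0.0
```

```bash
python3 - <<'E'
from m import *
im,d,s=snap('wrist','w16'); P=cloud('wrist',d,s); Z=P[...,2]
print(s['tool_pos'],yaw(s),s['wrist_force'],s['time'])
m=near(P,(.6185,.147),.06)&(Z>.107)&(Z<.12); print('tin',rect(P,m),np.nanmedian(Z[m]))
m=near(P,(.6185,.147),.06)&(Z>.084)&(Z<.097); print('box',rect(P,m))
E
```

```text
[0.6192613  0.14652768 0.22333226] 6.569282954580423 [ 0.68545213  0.01750881 -0.91737473] 38.725
tin (array([619.9, 149.6, 620.1, 147.2,  54.2,  87.1,   6.4,  96.4]), np.int64(7696)) 0.11339420391848343
box (array([603.2, 171.3, 597.6, 156.4, 106.6,  48.8,  63.7,  67.5]), np.int64(405))
```

carry_out(series="-0.03 0.04 0.01 0; -0.03 0.05 0.01 0; -0.03 0.05 0 0; -0.03 0.05 0 0; -0.03 0.05 0 0; -0.03 0.05 0 0; 0 0 0 0; 0 0 0 0; 0 0 0 0")

```text
time: 39.9
tool_pos: [0.4397, 0.435, 0.2413]
tcp_rot: [2.092, 2.343, -0.003]
wrist_force: [0.8, -0.0, 0.3]
width: 1.003
grip_force: 0.0
```

```bash
python3 - <<'E'
from m import *
for n in ('top','side'):
    im,d,s=snap(n,n+'F'); P=cloud(n,d);Z=P[...,2]
    print(n,'cap',circ(P,near(P,(.643,-.0615),.04)&(Z>.153)&(Z<.17)))
    print('small',circ(P,near(P,(.6305,.0425),.03)&(Z>.155)&(Z<.175)))
    print('tin',rect(P,near(P,(.619,.147),.06)&(Z>.108)&(Z<.12)))
    print('mug',circ(P,near(P,(.455,.23),.07)&(Z>.07)))
a=cv2.imread('pics/topF.png')[130:290,150:450]; b=cv2.imread('pics/sideF.png')[80:320,200:390]
h=400; f=lambda i,w:cv2.resize(i,(w,int(i.shape[0]*w/i.shape[1])),interpolation=2)
a=f(a,480);b=f(b,316);H=max(a.shape[0],b.shape[0]);c=np.zeros((H,796,3),np.uint8);c[:a.shape[0],:480]=a;c[:b.shape[0],480:]=b
cv2.imwrite('pics/vF.png',c)
E
```

```text
top cap (array([ 0.6435, -0.0607,  0.6437, -0.0605,  0.0168,  0.1606]), np.int64(115))
small (array([0.6326, 0.0442, 0.6326, 0.0445, 0.0225, 0.165 ]), np.int64(194))
tin (array([620.3, 146. , 620.8, 146.8,  52.5,  86.3,   6.1,  95.9]), np.int64(495))
mug (array([0.4601, 0.2442, 0.4538, 0.241 , 0.0467, 0.0787]), np.int64(136))
side cap (array([ 0.6413, -0.0636,  0.6398, -0.0617,  0.0194,  0.1605]), np.int64(118))
small (array([0.6296, 0.0379, 0.6294, 0.0416, 0.0253, 0.1655]), np.int64(174))
tin (array([617.4, 145.9, 619.8, 144.9,  55.2,  89.5,   7. ,  88.1]), np.int64(333))
mug (array([0.4601, 0.2431, 0.4574, 0.2454, 0.0426, 0.0763]), np.int64(155))
```

View pics/vF.png

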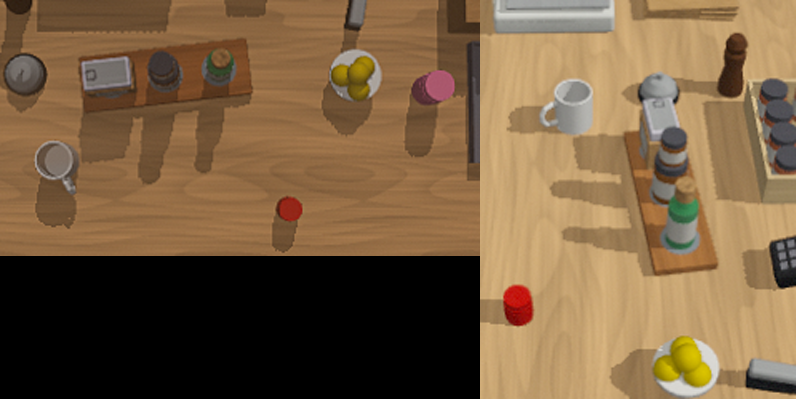

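The picture shows the display complete: the bottle is at the bowl end, the stacked jars are in the middle, and the tin lies on the box. The mug is where it was.

```bash
python3 -c "
from h import *
print(bot.finish_job())"
```

```text
the job is handed in; nothing more can be done
None
```

The display is built and handed in: everything stands upright in its place within about 2 mm by the cameras, the mug is undisturbed, and it took about 40 s; the first try at the bottle closed just above its cap because the fingertips sit about 40 mm higher than the stated tool point, so I allowed for that from then on.

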